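# Set up the folding desk light and its dimmer

### The arm

A 7-joint arm with a two-finger parallel gripper is mounted at the origin on the work surface. World frame = base frame: x ahead of the robot, y to its left, z up, the work surface at z = 0. Lengths are in m, angles in rad, forces in N, time in s.
With the tool pointing down it reaches from about 0.425 to 0.825 m from the base axis. Payload 3.6 kg.
Tool frame: the origin (TCP) lies at the very end of the fingers, on their centre line; the grasp point (between the pads) lies 19 mm behind it; z points along the fingers, y is the line along which they close (so a half turn about z gives the same grasp; the last joint's range is limited). The gripper opens to 93 mm and grips with 3 to 60 N. Pads are 15 mm wide; open, the fingers measure 128 mm over their backs; the gripper's body (75 mm by 188 mm) begins 65 mm behind the grasp point.
Start: joints at [-1.133, 0.615, -0.013, 1.423, 0.008, 1.103, -0.04], TCP at [0.291, 0.581, 0.185] pointing down, gripper open.
Joint ranges: [-3.12, 3.12], [-0.3, 2.06], [-1.34, 1.32], [0.26, 2.42], [-1.36, 4.5], [0.01, 1.98], [-2.84, 2.84]. Speed limits (rad/s): [2.79, 2.79, 3.14, 3.14, 3.14, 3.14, 3.14].

### API

Orientations are given as a unit quaternion [w, x, y, z].
In Python, from cell import manip gives the robot as it stands. The module is installed in compiled form; this text tells all that it offers.
- The arm moves only by the tool drive_tool, never from a script. Its argument "plan" is a list of rows, each a list of 7 numbers: the turn, a rotation vector about the tool's x, y, z scaled (see below), then the shift along the tool's x, y, z scaled (see below), then the closure, from -1 (fully open) to 1 (shut). A call has exactly 8 rows; each row shifts and turns the commanded pose from where the row before left it, along the tool's axes as they then stand; what a row does not reach is not made up. The controller multiplies each number of a shift by 40 mm and each number of a turn by 0.1 rad. A row lasts 1/12 s, in which the tool goes at most 41.7 mm and 7.16 degrees, less where a joint would pass 70% of its speed; a pose out of reach is approached as far as the arm can. A call with a number of a shift or a turn outside -1 to 1 is refused whole. A call with a gripper value outside its range is refused whole. The fingers move at their own pace and stop on an object; "squeeze" is the grip in N (left out, the last holds). Time passes only in rows, so rows that do not move let the fingers close, or fill a call up. It gives the time, the measured TCP pose, the force, the opening and the grip force at its end, in the units of the state.
- manip.read_state(): the state, without advancing time (a new reading comes with each control period).
- manip.snapshot(name): name is "scene" or "top"; returns a dict with "img" (420x560x3 uint8, red, green, blue), "z_map" (420x560 float32, m along the optical axis (not along the pixel's ray), 0 where there is no reading), "mtx" (3x3 intrinsics, pixels), "R" (3x3) and "t" (3): a world point X has camera coordinates R X + t. Camera axes: x right, y down, z forward; pixel columns grow to the right and rows downward; lengths in m; the calibration is good to about 2 mm. A picture is of the moment at which its call begins.
- manip.job_done(): hands the job in; it is judged then, once.
The state is a dict: "clock": time; "joint_pos": joint angles; "joint_vel": joint speeds; "joint_efforts": joint torques, N m; "tool_pos": TCP position; "tool_rot": TCP orientation; "contact_force": force on the tool from outside, world axes, zero at the start; "wrist_torque": the same for the moment, N m; "opening": finger opening in m; "grip_force": force on a finger pad.
Only numpy, scipy, OpenCV 4.12 (cv2) and the standard library are available. Lean on these libraries where they do the work, as an engineer would, in place of code of your own. Each camera call takes 0.05 s, during which the arm holds its last target. There are 200 camera calls.

### The job

Set up the desk light for a video call: fold its light panel up until it stands straight upright; then take out the black dimmer block that lies under it and set it down gently on the cork mat, lengthwise and wholly on it. With the block standing on the mat and released, turn its dial clockwise until the white pointer line on the grip meets the one long white mark. Leave the mug, the pen cup and the ruler as they are.

Things in the scene. Friction and masses are not known exactly. Their poses are not given: they have to be found in the camera images.
- lamp: Folding LED desk light, fixed: aluminium foot plate 200 x 200 x 8 mm, origin at the centre of its underside, z up. Along its +y edge stand a 58 mm high back rail (inner face at y 90 mm) and at x = +-90 mm two 16 mm wide, 112 mm high cheeks carrying the panel's hinge (axis along the lamp's x at y 90 mm, z 95 mm). The plate's other three sides are open.
- panel (a joint): Angle of the light panel (150 mm along the hinge, 115 mm out from it, 12 mm thick), rad: 0 = level over the foot plate, towards the lamp's -y; pi/2 = straight upright; 1.9 = stop, leaning back. Stiff friction hinge (0.45 N m): it stays where it is let go. Starts nearly folded, 0 to 0.35.
- panel_hinge (a point): Middle of the panel's hinge axis, 95 mm above the table. Turns with the panel; its x axis is the hinge axis.
- panel_bar (a point): Middle of the panel's grab bar: a round bar 12 mm thick, 100 mm long, parallel to the hinge, 155 mm from it, in the panel's plane. It closes a loop at the panel's free edge with a 34 mm open gap between bar and panel edge, so two downward fingers can straddle the bar, which turns between them as the panel folds.
- dimmer: Loose black dimmer block, housing 150 (x) x 68 (y) x 34 (z) mm, 0.4 to 0.65 kg, origin at the centre of its underside, z up. Starts flat on the foot plate under the panel, long side roughly along the hinge. Its dial is on top, 35 mm towards +x; the -x half can be gripped across the 68 mm width.
- dial (a joint): Angle of the dial, rad, growing clockwise seen from above; stops at 0 and 5.2. At 3.4 its pointer meets the long mark (points to the block's -x). Starts at 0 to 1.1. Light friction (0.03 N m), stays where it is left.
- dial_grip (a point): On the dial's axis at gripping height, 61.5 mm above the block's underside. Turns with the dial: the upright grip bar (50 mm long, 14 mm thick, from 6 to 36 mm above the housing, on a disc 50 mm wide, 6 mm high) lies along this point's x, the white pointer line at its -x end. It needs 2.3 to 3.4 rad of turn: let go and take it again.
- dial_pointer (a point): Outer end of the pointer line, at the end of the grip bar's top, 25 mm from the dial's axis.
- mark (a point): The long white mark on the block's top (36 x 5 mm) that the pointer must meet: this is its inner end, 28 mm from the dial's axis towards the block's -x, on the middle line. The other scale marks are short 4 mm ticks.
- mat: Flat cork mat 200 (x) x 118 (y) x 4 mm fixed to the table, origin at the centre of its underside. The block goes on it with its long side along the mat's x, either way round.
- computer: Black mini computer, fixed, 155 (x) x 80 (y) x 155 mm high, origin at the centre of its underside. An obstacle; it changes places with the mat.
- ruler: White three-edged scale ruler, loose, 160 mm long, about 30 mm high and wide, lying on top of the computer; origin at the middle of its underside. Bystander.
- mug: White mug, loose, 80 mm wide, 90 mm high, with a handle; origin at the centre of its underside. Bystander.
- pencup: Pale pink pen cup, loose, 84 mm wide, 105 mm high, pens up to 150 mm; origin at the centre of its underside. Bystander.
Things that resemble listed ones, but are neither listed nor needed, are in the scene too. Leave any blue look-alike of the dimmer alone. What is meant by the mat is not red, and is the larger of those in its own colour.

How it is judged:
By the outcome, as a careful person would: the job done as asked, in the order asked, and still so for the second after the job is handed in, with the robot touching nothing.
It also fails if it takes over 72 s, if anything falls off the work surface, if the arm or the gripper's body presses on something with over 40 N, if the wrist force passes 120 N, or if a joint passes its speed limit or range.

## Working session

There is one attempt and no reset: what is moved stays moved. The work goes in short steps, Python scripts to look and compute and a tool call to move; the robot and the scene stay as the last step left them, time stands still between calls to the robot, and variables do not carry over. Pictures are saved under pics/ and viewed, at most 10 in all, crops included, and the job is handed in when it is done.

Besides the shell and the picture viewer there is one more tool, called after "Request:" as name(argument=value, ...) on one line, values as JSON. drive_tool: Moves the arm, as the interface text tells. Shifts and turns lie within -1 to 1; 1 stands for 40 mm of shift or 0.1 rad of turn. Its arguments: {"type":"object","properties":{"plan":{"type":"array","items":{"type":"array","items":{"type":"number"}}},"squeeze":{"type":"number"}},"required":["plan"]}

```bash
mkdir -p pics
cat > h.py <<'E'
import numpy as np, cv2
from cell import manip
from scipy.spatial.transform import Rotation as Ro
def snap(n):
    s=manip.snapshot(n); z=s["z_map"]; v,u=np.mgrid[:420,:560]
    K=s["mtx"]; c=np.stack([(u-K[0,2])/K[0,0]*z,(v-K[1,2])/K[1,1]*z,z],-1)
    s["P"]=(c-s["t"])@s["R"]; s["P"][z==0]=np.nan
    return s
def proj(s,X):
    c=s["R"]@np.array(X)+s["t"]; p=s["mtx"]@c; return p[:2]/p[2]
def tool():
    st=manip.read_state(); q=st["tool_rot"]
    return st,np.array(st["tool_pos"]),Ro.from_quat([q[1],q[2],q[3],q[0]]).as_matrix()
def save(n,img): cv2.imwrite(f"pics/{n}.png",img[...,::-1])
E
python3 - <<'E'
from h import *
a=snap("scene");b=snap("top")
save("a",cv2.resize(a["img"],(800,600)));save("b",cv2.resize(b["img"],(800,600)))
st,p,R=tool();print(p,R.round(3),st["clock"],st["opening"])
for s in(a,b):print(s["mtx"],s["R"].round(3),s["t"])
E
```

```text
[0.29040578 0.58065138 0.18402163] [[-0.894  0.447 -0.001]
 [ 0.447  0.894 -0.002]
 [-0.    -0.002 -1.   ]] 0.1 0.09321092526205534
[[405.29368961   0.         281.56878428]
 [  0.         405.29368961 209.78609764]
 [  0.           0.           1.        ]] [[-0.014  1.     0.02 ]
 [ 0.54   0.025 -0.841]
 [-0.842 -0.001 -0.54 ]] [ 7.66762432e-04 -1.76362287e-01  1.70481625e+00]
[[394.16186231   0.         282.19259817]
 [  0.         394.16186231 206.51756703]
 [  0.           0.           1.        ]] [[ 0.013 -1.     0.011]
 [-0.987 -0.015 -0.16 ]
 [ 0.16  -0.009 -0.987]] [0.00833471 0.55189249 1.29748049]
```

View pics/a.png

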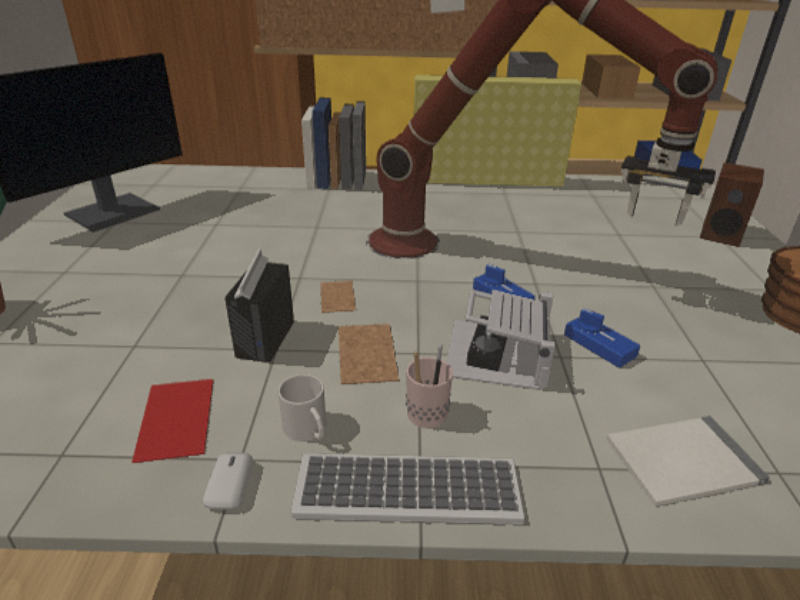

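View pics/b.png

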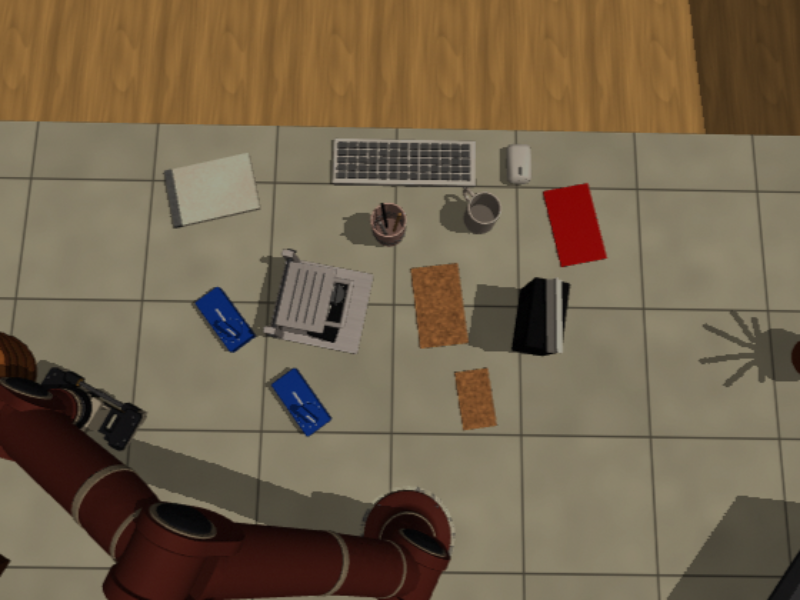

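Picture a/b: the lamp is at (320,305) in the top view (hinge on the left, grab bar on the right). The black dimmer under it is at (338,300). Look-alikes are the blue blocks at (225,320) and (300,400). Mats: large cork (440,305), which I choose, small cork (475,398), red (575,225). The computer is at (540,315), the mug at (482,212) and the pen cup at (388,224).

Run:
```python
from h import *
a=snap("scene");b=snap("top")
P=b["P"]
def crop(s,cx,cy,w,h,k):
    return cv2.resize(s["img"][cy-h//2:cy+h//2,cx-w//2:cx+w//2],None,fx=k,fy=k,interpolation=cv2.INTER_CUBIC)
c1=crop(b,222,213,100,90,6);c2=crop(a,350,235,100,90,6)
save("c",cv2.resize(np.vstack([c1,c2]),(600*600//600*1-60,600-0)) if 0 else cv2.resize(np.hstack([c1,c2]),(800,360)))
hsv=cv2.cvtColor(b["img"],cv2.COLOR_RGB2HSV)
def rect(m,name):
    n,l,st,_=cv2.connectedComponentsWithStats(m.astype(np.uint8))
    for i in range(1,n):
        if st[i,4]>120:
            q=P[l==i];q=q[~np.isnan(q[:,0])]
            r=cv2.minAreaRect((q[:,:2]*1000).astype(np.float32));print(name,st[i],np.round(r[0],1),np.round(r[1],1),round(r[2],1),"z",np.nanmedian(q[:,2]).round(4))
reg=np.zeros((420,560),bool);reg[170:310,280:360]=1
rect((hsv[...,0]>5)&(hsv[...,0]<18)&(hsv[...,1]>100)&reg,"cork")
reg=np.zeros((420,560),bool);reg[165:255,175:270]=1
for lo,hi in((.004,.014),(.02,.05),(.05,.085),(.085,.2)):
    rect(reg&(P[...,2]>lo)&(P[...,2]<hi),(lo,hi))
for nm,r,c in(("comp",(190,250),(355,405)),("mug",(130,165),(320,355)),("cup",(140,175),(255,290))):
    m=np.zeros((420,560),bool);m[r[0]:r[1],c[0]:c[1]]=1
    rect(m&(P[...,2]>.03),nm)
```

```text
cork [ 287  184   41   60 1930] [536.4 -71.4] [201.2 120. ] 7.6 z 0.004
cork [318 258  30  43 985] [ 311.  -158.7] [138.7  82.9] 8.5 z 0.003
(0.004, 0.014) [ 197  182   66   66 1096] [528.6 199.7] [194.8 213.6] 80.1 z 0.0082
(0.02, 0.05) [229 198  15  28 201] [533.4 174. ] [33.3 93.4] 79.4 z 0.0429
(0.02, 0.05) [215 228  22  12 129] [463.6 206.2] [66.  33.3] 75.7 z 0.0417
(0.085, 0.2) [ 185  174   63   62 1987] [533.9 224.9] [177.5 203.4] 80.2 z 0.1106
comp [ 360  194   39   55 1700] [ 495.6 -297.5] [ 81.6 159.9] 80.0 z 0.1554
mug [324 131  27  31 363] [ 769.5 -170.6] [105.8  78.8] 6.7 z 0.0698
cup [260 142  25  30 435] [719.1  53.8] [81.3 81.9] 19.7 z 0.0826
```

View pics/c.png

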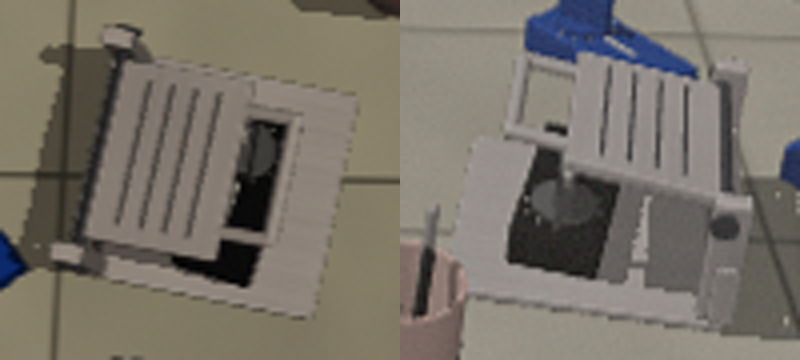

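The crop confirms the black dimmer under the panel at top-crop (240,200), with its dial on the far (+x) side. The bar is at crop (285,180). Now I'll fit the details.

Run:
```python
from h import *
th=np.radians(-10)
for nm in("top","scene"):
    s=snap(nm);P=s["P"].reshape(-1,3);P=P[~np.isnan(P[:,0])]
    c=np.array([.53,.205]);ex=np.array([np.cos(th),np.sin(th)]);ey=np.array([-ex[1],ex[0]])
    L=np.c_[(P[:,:2]-c)@ex,(P[:,:2]-c)@ey,P[:,2]]
    L=L[(abs(L[:,0])<.13)&(abs(L[:,1])<.14)&(L[:,2]>.006)]
    print(nm,len(L))
    pl=L[(abs(L[:,2]-.008)<.0025)]
    print("plate z",np.median(pl[:,2]),"x",np.percentile(pl[:,0],[0,1,99,100]).round(4),"y",np.percentile(pl[:,1],[0,1,99]).round(4))
    # edge orientation: min y as function of x
    for nme,i,j,sg in(("-y edge",0,1,1),("+x edge",1,0,-1),("-x edge",1,0,1)):
        xs=[];ys=[]
        for k in np.arange(-.08,.081,.01):
            q=pl[abs(pl[:,i]-k)<.006]
            if len(q)>2: e=sg*np.min(sg*q[:,j]); xs.append(k);ys.append(e)
        if len(xs)>4:
            f=np.polyfit(xs,ys,1);print(nme,f.round(4),len(xs),np.std(np.polyval(f,xs)-ys).round(4))
    ch=L[(abs(L[:,2]-.112)<.004)&(abs(L[:,0])>.078)]
    for sg in(-1,1):
        q=ch[(ch[:,0]*sg>0)];print("cheek",len(q),q.mean(0).round(4) if len(q) else "",np.ptp(q,0).round(3) if len(q) else "")
    pn=L[(abs(L[:,0])<.068)&(L[:,1]>-.03)&(L[:,1]<.06)&(L[:,2]>.07)]
    A=np.c_[pn[:,:2],np.ones(len(pn))];f=np.linalg.lstsq(A,pn[:,2],rcond=None)[0];r=A@f-pn[:,2]
    k=abs(r)<.004;f=np.linalg.lstsq(A[k],pn[k,2],rcond=None)[0];print("panel plane",f.round(4),"x",pn[:,0].min(),pn[:,0].max(),k.sum())
    ba=L[(L[:,2]>.085)&(L[:,1]<-.03)]
    # y-histogram of bar
    h,e=np.histogram(ba[:,1],np.arange(-.14,-.02,.005));print(dict(zip(e[:-1].round(3),h)))
    b2=ba[ba[:,1]<-.045];print("bar",b2.mean(0).round(4),b2.min(0).round(4),b2.max(0).round(4))
    dm=L[(abs(L[:,2]-.042)<.003)&(L[:,1]<.08)];print("dimmer",len(dm),dm.min(0).round(4),dm.max(0).round(4), cv2.minAreaRect((dm[:,:2]*1000).astype(np.float32)))
```

```text
top 3421
plate z 0.008052859657575125 x [-0.1278 -0.108   0.1075  0.1297] y [-0.1343 -0.1057  0.1036]
-y edge [-0.0436 -0.1081] 17 0.0133
+x edge [-0.3555  0.0953] 17 0.0394
-x edge [ 0.06   -0.1036] 17 0.0077
cheek 37 [-0.0896  0.0956  0.1113] [0.017 0.024 0.008]
cheek 34 [0.09   0.0944 0.1116] [0.016 0.024 0.007]
panel plane [-0.0081 -0.1068  0.1135] x -0.0676560521725456 0.06791693549760804 789
{np.float64(-0.14): np.int64(0), np.float64(-0.135): np.int64(0), np.float64(-0.13): np.int64(0), np.float64(-0.125): np.int64(0), np.float64(-0.12): np.int64(0), np.float64(-0.115): np.int64(0), np.float64(-0.11): np.int64(0), np.float64(-0.105): np.int64(0), np.float64(-0.1): np.int64(0), np.float64(-0.095): np.int64(0), np.float64(-0.09): np.int64(0), np.float64(-0.085): np.int64(0), np.float64(-0.08): np.int64(0), np.float64(-0.075): np.int64(0), np.float64(-0.07): np.int64(38), np.float64(-0.065): np.int64(52), np.float64(-0.06): np.int64(41), np.float64(-0.055): np.int64(11), np.float64(-0.05): np.int64(12), np.float64(-0.045): np.int64(12), np.float64(-0.04): np.int64(10), np.float64
[... 998 characters left out ...]
loat64(-0.095): np.int64(0), np.float64(-0.09): np.int64(0), np.float64(-0.085): np.int64(0), np.float64(-0.08): np.int64(0), np.float64(-0.075): np.int64(0), np.float64(-0.07): np.int64(9), np.float64(-0.065): np.int64(36), np.float64(-0.06): np.int64(41), np.float64(-0.055): np.int64(14), np.float64(-0.05): np.int64(14), np.float64(-0.045): np.int64(15), np.float64(-0.04): np.int64(14), np.float64(-0.035): np.int64(14), np.float64(-0.03): np.int64(0)}
bar [ 0.0089 -0.0579  0.1212] [-0.0534 -0.0665  0.11  ] [ 0.0585 -0.046   0.126 ]
dimmer 258 [-0.0807 -0.0546  0.039 ] [0.0727 0.0189 0.0447] ((-3.5628280639648438, -13.733131408691406), (66.84375762939453, 151.1962890625), 83.50357055664062)
```

Request:
drive_tool(plan=[[0,0,-0.97,0,0,0,0.4],[0,0,-0.97,0,0,0,0.4],[0,0,-0.97,0,0,0,0.4],[0,0,0,-0.58,-0.75,0,0.4],[0,0,0,-0.58,-0.75,0,0.4],[0,0,0,-0.58,-0.75,0,0.4],[0,0,0,-0.58,-0.75,0,0.4],[0,0,0,-0.58,-0.75,0,0.4]], squeeze=8)

```text
clock: 0.97
tool_pos: [0.3799, 0.4119, 0.1851]
tool_rot: [0.0, 0.086, 0.996, 0.0]
contact_force: [-0.1, 0.7, 0.6]
opening: 0.0441
grip_force: 0.0
```

Request:
drive_tool(plan=[[0,0,0,-0.58,-0.75,0,0.4],[0,0,0,-0.58,-0.75,0,0.4],[0,0,0,-0.58,-0.75,0,0.4],[0,0,0,-0.58,-0.75,0,0.4],[0,0,0,-0.58,-0.75,0,0.4],[0,0,0,-0.58,-0.75,0,0.4],[0,0,0,-0.58,-0.75,0,0.4],[0,0,0,0,0,0,0.4]])

```text
clock: 1.63
tool_pos: [0.5076, 0.1682, 0.1851]
tool_rot: [0.002, 0.094, 0.996, -0.003]
contact_force: [0.5, -1.0, 0.1]
opening: 0.028
grip_force: 0.0
```

```bash
cat >> h.py <<'E'
def go(target):
    st,p,R=tool(); d=np.array(target)-p
    print("clock",round(st["clock"],2),"tcp",p.round(4),"tooly deg",np.degrees(np.arctan2(R[1,1],R[0,1])).round(1),"tilt",R[:,2].round(3),"units",(R.T@d/.04).round(2),"F",np.round(st["contact_force"],1),"open",round(st["opening"],4))
E
python3 - <<'E'
from h import *
go([.519,.143,.16])
E
```

```text
clock 1.63 tcp [0.5076 0.1682 0.1851] tooly deg 79.2 tilt [ 0.003 -0.007 -1.   ] units [-0.39 -0.56  0.63] F [ 0.5 -1.   0.1] open 0.028
```

Request:
drive_tool(plan=[[0,0,0,-0.39,-0.57,0.4,0.4],[0,0,0,0,0,0.4,0.4],[0,0,0,0,0,0.4,0.4],[0,0,0,0,0,0.3,0.4],[0,0,0,0,0,0.3,0.4],[0,0,0,0,0,0.2,0.4],[0,0,0,0,0,0.2,0.4],[0,0,0,0,0,0,0.4]])

```text
clock: 2.3
tool_pos: [0.5136, 0.1535, 0.0957]
tool_rot: [-0.001, 0.086, 0.996, -0.001]
contact_force: [-0.7, 0.4, 0.0]
opening: 0.028
grip_force: 0.0
```

Run:
```python
from h import *
go([.519,.143,.095])
b=snap("top");a=snap("scene")
save("d",np.hstack([cv2.resize(b["img"][165:265,170:270],(400,400)),cv2.resize(a["img"][190:290,300:400],(400,400))]))
```

```text
clock 2.3 tcp [0.5136 0.1535 0.0957] tooly deg 80.1 tilt [-0.003 -0.001 -1.   ] units [-0.18 -0.24  0.02] F [-0.7  0.4  0. ] open 0.028
```

View pics/d.png

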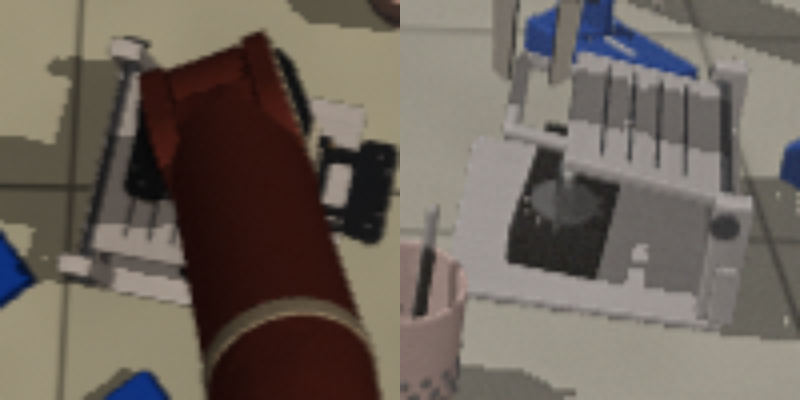

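Fingers in the scene crop appear at the far (-x) end of the bar; checking by projection.

Run:
```python
from h import *
a=snap("scene")
def pr(X): q=proj(a,X); return ((q-[300,190])*4).round(0)
st,p,R=tool()
print("tcp",pr(p),"tips",pr(p+R[:,1]*.02),pr(p-R[:,1]*.02))
th=np.radians(-10);ex=np.array([np.cos(th),np.sin(th),0]);ey=np.array([-ex[1],ex[0],0]);c=np.array([.53,.205,0])
for x in(-.05,0,.05):print("bar",x,pr(c+ex*x-ey*.063+[0,0,.114]))
# depth at pixels of bar and fingers
for (u,v) in((380,218),(360,202),(340,192),(427,208),(430,222)): pass
for q in((500,60),(565,65),(515,100),(540,132),(575,145),(515,130)):
    u,v=300+q[0]//4,190+q[1]//4; print(q,a["P"][v,u].round(4))
```

```text
tcp [125. 110.] tips [152. 114.] [ 98. 107.]
bar -0.05 [119.  60.]
bar 0 [113.  95.]
bar 0.05 [106. 132.]
(500, 60) [0.2717 0.5253 0.001 ]
(565, 65) [0.2743 0.5829 0.    ]
(515, 100) [ 0.3338  0.5188 -0.0018]
(540, 132) [ 3.854e-01  5.273e-01 -1.000e-04]
(575, 145) [ 0.4024  0.5491 -0.    ]
(515, 130) [ 3.802e-01  5.050e-01 -2.000e-04]
```

Run:
```python
from h import *
a=snap("scene");st,p,R=tool();print(p)
for q in((103,40),(103,60),(103,70),(103,78),(103,86),(165,40),(165,60),(165,75),(165,82),(165,90),(152,75),(152,90),(152,105),(120,62),(113,100),(135,135),(140,62)):
    u,v=300+q[0]//4,190+q[1]//4; print(q,a["P"][v,u].round(4),a["img"][v,u])
X=a["P"].reshape(-1,3);X=X[~np.isnan(X[:,0])];d=(X-p)@R
k=(abs(d[:,0])<.03)&(abs(d[:,1])<.06)&(d[:,2]<.02)&(d[:,2]>-.05);d=d[k]
for lo in np.arange(-.05,.02,.005):
    q=d[(d[:,2]>=lo)&(d[:,2]<lo+.005)]; print(lo.round(3),len(q),q[:,:2].round(3).tolist()[:9])
```

```text
[0.51512646 0.15395094 0.0977138 ]
(103, 40) [0.5198 0.1298 0.1617] [117 111 101]
(103, 60) [0.52   0.1312 0.1447] [118 111 104]
(103, 70) [0.5199 0.1317 0.1377] [116 111 101]
(103, 78) [ 0.312   0.1584 -0.0013] [130 126 116]
(103, 86) [ 3.271e-01  1.571e-01 -1.000e-04] [152 148 135]
(165, 40) [0.5292 0.1747 0.1687] [118 111 102]
(165, 60) [0.5248 0.1771 0.1491] [116 110 100]
(165, 75) [0.5275 0.1777 0.1404] [116 111 102]
(165, 82) [ 0.317   0.2147 -0.0007] [146 142 128]
(165, 90) [ 0.3268  0.2139 -0.0028] [150 146 133]
(152, 75) [0.526  0.1692 0.1392] [117 111 103]
(152, 90) [ 0.3265  0.2034 -0.0033] [146 142 129]
(152, 105) [ 0.3551  0.2002 -0.0014] [147 142 131]
(120, 62) [0.4843 0.1507 0.123 ] [97 93 90]
(113, 100) [0.5455 0.1393 0.1266] [97 93 90]
(135, 135) [0.5753 0.1518 0.1193] [159 153 151]
(140, 62) [0.4764 0.1671 0.1185] [132 126 123]
-0.05 17 [[0.006, -0.014], [-0.009, -0.028], [-0.012, -0.027], [-0.009, -0.024], [-0.009, -0.022], [-0.011, -0.019], [-0.01, -0.016], [-0.011, -0.018], [-0.013, -0.015]]
-0.045 14 [[-0.011, -0.027], [-0.008, -0.024], [-0.01, -0.021], [-0.011,
[... 262 characters left out ...]
 -0.018], [-0.01, -0.015], [-0.008, 0.015], [-0.008, 0.018]]
-0.03 21 [[0.03, -0.008], [0.028, -0.005], [0.025, -0.005], [0.017, -0.01], [0.019, -0.007], [0.019, -0.004], [0.01, -0.013], [0.012, -0.007], [0.013, -0.004]]
-0.025 28 [[0.026, -0.011], [0.025, -0.008], [0.029, -0.002], [0.013, -0.01], [0.011, -0.013], [0.009, -0.01], [0.01, -0.004], [0.024, 0.035], [0.008, -0.003]]
-0.02 93 [[0.026, 0.038], [0.027, 0.041], [0.023, 0.038], [0.024, 0.041], [0.025, 0.047], [0.028, 0.053], [0.029, 0.056], [0.015, 0.032], [0.019, 0.035]]
-0.015 4 [[0.027, 0.032], [-0.009, 0.032], [-0.008, 0.052], [-0.012, 0.055]]
-0.01 0 []
-0.005 0 []
-0.0 0 []
0.005 0 []
0.01 0 []
0.015 1 [[-0.023, 0.03]]
0.02 0 []
```

Request:
drive_tool(plan=[[0,0,0,-0.1,-0.24,0,0.4],[0,0,0,0,0,0,0.4],[0,0,0,0,0,0,0.7],[0,0,0,0,0,0,1],[0,0,0,0,0,0,1],[0,0,0,0,0,0,1],[0,0,0,0,0,0,1],[0,0,0,0,0,0,1]], squeeze=8)

```text
clock: 3.17
tool_pos: [0.5168, 0.1437, 0.097]
tool_rot: [-0.0, 0.086, 0.996, 0.0]
contact_force: [0.4, 0.2, -0.4]
opening: 0.0006
grip_force: 0.0
```

The fingers closed on nothing and visibly end about 38 mm above the reported TCP, so I'll trust the camera: the true tip is at about reported z + 0.038. I'll reopen, descend 36 mm and look again.

Request:
drive_tool(plan=[[0,0,0,0,0,0,0.4],[0,0,0,0,0,0,0.4],[0,0,0,0,0,0,0.4],[0,0,0,0,0,0.3,0.4],[0,0,0,0,0,0.3,0.4],[0,0,0,0,0,0.2,0.4],[0,0,0,0,0,0.1,0.4],[0,0,0,0,0,0,0.4]])

```text
clock: 3.83
tool_pos: [0.5161, 0.1433, 0.0601]
tool_rot: [-0.001, 0.086, 0.996, -0.0]
contact_force: [0.2, -0.7, 0.6]
opening: 0.0282
grip_force: 0.0
```

Run:
```python
from h import *
go([.519,.143,.06])
a=snap("scene");st,p,R=tool()
save("e",cv2.resize(a["img"][190:280,310:400],(600,600),interpolation=cv2.INTER_CUBIC))
X=a["P"].reshape(-1,3);X=X[~np.isnan(X[:,0])];d=(X-p)@R
k=(d[:,0]<-.004)&(d[:,0]>-.016)&(abs(abs(d[:,1])-.021)<.012)&(d[:,2]<.01);d=d[k]
for s in(-1,1):
  q=d[d[:,1]*s>0];print(s,len(q),q[:,2].max()); print(q[q[:,2]>q[:,2].max()-.012].round(3).tolist()[:8])
```

```text
clock 3.83 tcp [0.5161 0.1433 0.0601] tooly deg 80.1 tilt [-0.002 -0.001 -1.   ] units [-0.07  0.    0.  ] F [ 0.2 -0.7  0.6] open 0.0282
-1 213 -0.03267421608570888
[[-0.007, -0.026, -0.041], [-0.009, -0.023, -0.042], [-0.006, -0.02, -0.041], [-0.007, -0.017, -0.042], [-0.01, -0.014, -0.045], [-0.009, -0.026, -0.038], [-0.009, -0.023, -0.039], [-0.011, -0.02, -0.041]]
1 224 -0.03373723670533626
[[-0.009, 0.016, -0.044], [-0.009, 0.019, -0.045], [-0.006, 0.016, -0.039], [-0.011, 0.019, -0.042], [-0.008, 0.025, -0.041], [-0.009, 0.028, -0.042], [-0.01, 0.016, -0.038], [-0.01, 0.019, -0.038]]
```

View pics/e.png

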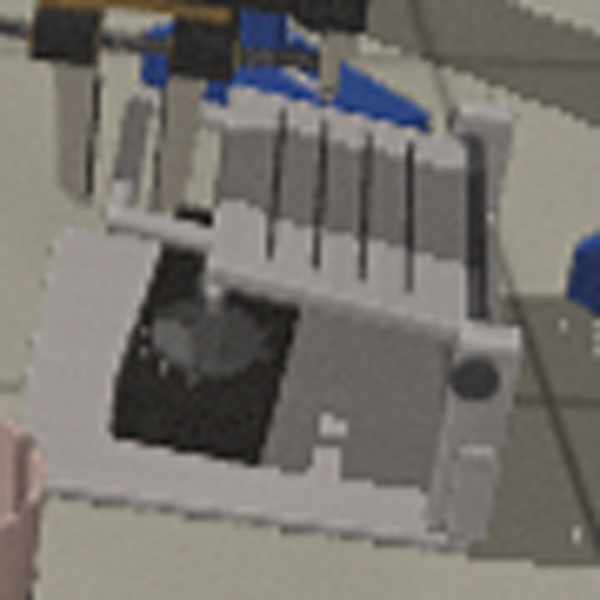

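Picture e shows the fingers now straddling the bar (tips at (78,195) and (170,205)), with a tip offset of about +35 mm. Close and fold.

Request:
drive_tool(plan=[[0,0,0,0,0,0,1],[0,0,0,0,0,0,1],[0,0,0,0,0,0,1],[0,0,0,0,0.09,-0.45,1],[0,0,0,0,0.15,-0.44,1],[0,0,0,0,0.2,-0.42,1],[0,0,0,0,0.25,-0.39,1],[0,0,0,0,0.29,-0.36,1]], squeeze=10)

```text
clock: 4.55
tool_pos: [0.5239, 0.1815, 0.1437]
tool_rot: [0.0, 0.087, 0.996, -0.001]
contact_force: [2.1, 0.3, -7.5]
opening: 0.0115
grip_force: 10.0
```

Request:
drive_tool(plan=[[0,0,0,0,0.33,-0.32,1],[0,0,0,0,0.37,-0.28,1],[0,0,0,0,0.4,-0.24,1],[0,0,0,0,0.42,-0.19,1],[0,0,0,0,0.44,-0.13,1],[0,0,0,0,0.46,-0.08,1],[0,0,0,0,0.38,-0.02,1],[0,0,0,0,0,0,1]])

```text
clock: 5.22
tool_pos: [0.5453, 0.2952, 0.1962]
tool_rot: [0.003, 0.085, 0.996, 0.002]
contact_force: [2.0, 2.1, 4.7]
opening: 0.0114
grip_force: 10.0
```

```bash
cat >> h.py <<'E'
def panel():
    th=np.radians(-10);ex=np.array([np.cos(th),np.sin(th)]);ey=np.array([-ex[1],ex[0]]);c=np.array([.53,.205])
    for nm in("scene","top"):
        P=snap(nm)["P"].reshape(-1,3);P=P[~np.isnan(P[:,0])]
        L=np.c_[(P[:,:2]-c)@ex,(P[:,:2]-c)@ey,P[:,2]]
        q=L[(abs(L[:,0])<.07)&(L[:,1]>.03)&(L[:,1]<.14)&(L[:,2]>.125)&(L[:,2]<.2)]
        if len(q)>10: print(nm,"panel n",len(q),"dy/dz",np.polyfit(q[:,2],q[:,1],1).round(4))
        t=L[(abs(L[:,0])<.06)&(L[:,2]>.235)&(L[:,2]<.27)&(L[:,1]>.03)&(L[:,1]<.15)]
        if len(t): print(nm,"bar n",len(t),np.median(t,0).round(4),t.min(0).round(4),t.max(0).round(4))
E
python3 - <<'E'
from h import *
go([.546,.295,.196]);panel()
E
```

```text
clock 5.22 tcp [0.5453 0.2952 0.1962] tooly deg 80.2 tilt [ 0.007  0.003 -1.   ] units [-0.02 -0.    0.01] F [2.  2.1 4.7] open 0.0114
scene panel n 112 dy/dz [-0.0087  0.0865]
scene bar n 230 [0.0098 0.0908 0.2537] [-0.0436  0.0694  0.235 ] [0.0585 0.1132 0.2699]
top panel n 83 dy/dz [-0.0099  0.0852]
top bar n 2 [0.0535 0.0855 0.2469] [0.0533 0.0852 0.2415] [0.0536 0.0859 0.2524]
```

Panel is upright to about 0.01 rad. Release and rise, moving off towards -y.

Request:
drive_tool(plan=[[0,0,0,0,0,0,0.5],[0,0,0,0,0,0,0.5],[0,0,0,0,0,-0.6,0.5],[0,0,0,0,0,-0.8,0.5],[0,0,0,0.4,-0.8,0,-1],[0,0,0,0.4,-0.9,0,-1],[0,0,0,0.4,-0.9,0,-1],[0,0,0,0.4,-0.9,0,-1]])

```text
clock: 5.98
tool_pos: [0.4531, 0.163, 0.2488]
tool_rot: [-0.002, 0.086, 0.996, -0.001]
contact_force: [0.3, -0.5, 0.6]
opening: 0.0457
grip_force: 0.0
```

```bash
cat >> h.py <<'E'
def block(s,reg,zlo,zhi):
    "black housing top at heights zlo..zhi inside xy box reg"
    P=s["P"];m=(P[...,0]>reg[0])&(P[...,0]<reg[1])&(P[...,1]>reg[2])&(P[...,1]<reg[3])&(P[...,2]>zlo)&(P[...,2]<zhi)
    n,l,st,_=cv2.connectedComponentsWithStats(m.astype(np.uint8));i=1+np.argmax(st[1:,4])
    q=P[l==i];r=cv2.minAreaRect((q[:,:2]*1000).astype(np.float32));print("block",len(q),np.round(r[0],1),np.round(r[1],1),round(r[2],1),"z",np.median(q[:,2]).round(4));return l==i
E
python3 - <<'E'
from h import *
go([.5,.19,.2]);panel()
b=snap("top");a=snap("scene")
for s in(a,b):
    block(s,(.43,.63,.11,.28),.036,.047)
    P=s["P"];m=(P[...,2]>.07)&(P[...,2]<.083)&(P[...,0]>.5)&(P[...,0]<.63)&(P[...,1]>.11)&(P[...,1]<.24);q=P[m]; print("dial",m.sum(),np.nanmean(q,0).round(4),cv2.minAreaRect((q[:,:2]*1000).astype(np.float32)))
save("f",np.hstack([cv2.resize(b["img"][165:265,170:270],(400,400)),cv2.resize(a["img"][180:280,300:400],(400,400))]))
E
```

```text
clock 5.98 tcp [0.4531 0.163  0.2488] tooly deg 80.1 tilt [-0.004 -0.002 -1.   ] units [-1.04  0.87  1.21] F [ 0.3 -0.5  0.6] open 0.0457
scene panel n 107 dy/dz [-0.0124  0.0868]
scene bar n 111 [0.0209 0.0894 0.2535] [-0.0482  0.0845  0.2352] [0.0575 0.0967 0.2568]
top panel n 98 dy/dz [-0.0105  0.085 ]
top bar n 158 [0.0012 0.0878 0.2545] [-0.0559  0.0828  0.235 ] [0.0566 0.0957 0.2616]
block 514 [522.1 192.7] [ 67.9 153.7] 73.3 z 0.0412
dial 56 [0.5616 0.1811 0.0767] ((558.0186767578125, 181.6600799560547), (13.429068565368652, 49.830238342285156), 79.38928985595703)
block 90 [569.3 167.1] [49.5 41.3] 72.5 z 0.0411
dial 3 [0.5734 0.1746 0.0798] ((572.4906005859375, 175.1759796142578), (3.1734352111816406, 6.201630592346191), 88.84830474853516)
```

View pics/f.png

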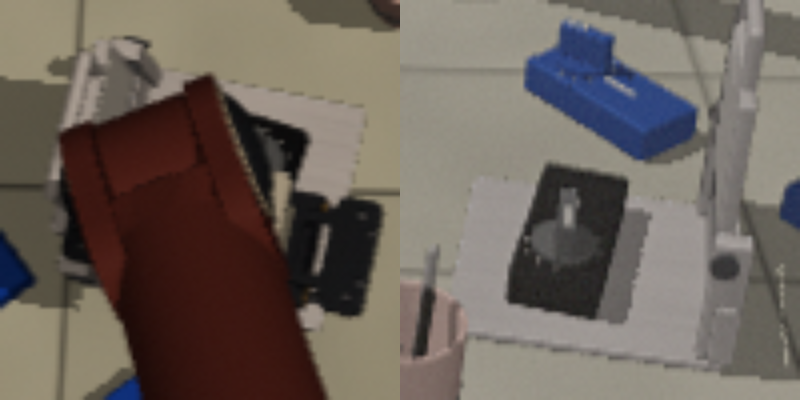

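Picture f: panel upright; black block seen at (570,240) in the right half, dial bar along it (angle about 0.15 rad). The block's yaw is −17°, centre (522,193) mm. The gripper body would come close to the panel, so I grasp shifted 9 mm to −y.

Request:
drive_tool(plan=[[0,0,0.62,0,0,0,-1],[0,0,0.62,0,0,0,-1],[0,0,0,-0.23,0.2,0.9,-1],[0,0,0,-0.23,0.2,0.9,-1],[0,0,0,-0.23,0.2,0.9,-1],[0,0,0,-0.23,0.2,0.9,-1],[0,0,0,-0.22,0.2,0.8,-1],[0,0,0,0,0,0,-1]])

```text
clock: 6.85
tool_pos: [0.5083, 0.1912, 0.0664]
tool_rot: [-0.006, 0.147, 0.989, -0.003]
contact_force: [-0.7, -0.7, -0.5]
opening: 0.0927
grip_force: 0.0
```

Run:
```python
from h import *
go([.508,.188,.03])
a=snap("scene");st,p,R=tool();go([.508,.188,.03])
X=a["P"].reshape(-1,3);X=X[~np.isnan(X[:,0])];d=(X-p)@R
for s in(-1,1):
  q=d[(d[:,0]<.01)&(d[:,0]>-.016)&(abs(d[:,1]*s-.055)<.012)&(d[:,2]<-.015)]
  print(s,len(q),"tip",np.sort(q[:,2])[-6:].round(4),"y",np.percentile(q[:,1],[2,50,98]).round(4),"x",q[:,0].min().round(4))
block(a,(.43,.63,.11,.28),.036,.047)
```

```text
clock 6.85 tcp [0.5083 0.1912 0.0664] tooly deg 73.1 tilt [-0.012 -0.004 -1.   ] units [-0.03 -0.07  0.91] F [-0.7 -0.7 -0.5] open 0.0927
clock 6.9 tcp [0.509  0.1911 0.0697] tooly deg 73.1 tilt [-0.008 -0.003 -1.   ] units [-0.01 -0.08  0.99] F [ 0.3 -0.4  0.5] open 0.093
-1 337 tip [-0.0346 -0.0345 -0.0334 -0.0333 -0.0328 -0.0297] y [-0.0635 -0.0517 -0.0435] x -0.0158
1 236 tip [-0.0356 -0.0354 -0.0336 -0.0329 -0.0302 -0.0284] y [0.0435 0.0515 0.0633] x -0.0158
block 510 [522.5 192.1] [ 68.1 154.8] 73.8 z 0.0414
```

Request:
drive_tool(plan=[[0,0,0,0,-0.1,0.4,-1],[0,0,0,0,0,0.4,-1],[0,0,0,0,0,0.4,-1],[0,0,0,0,0,0.3,-1],[0,0,0,0,0,0.25,-1],[0,0,0,0,0,0.15,-1],[0,0,0,0,0,0.1,-1],[0,0,0,0,0,0,-1]])

```text
clock: 7.57
tool_pos: [0.51, 0.1869, -0.006]
tool_rot: [0.0, 0.148, 0.989, 0.0]
contact_force: [0.4, 0.2, 0.3]
opening: 0.093
grip_force: 0.0
```

Request:
drive_tool(plan=[[0,0,0,0,0,0.1,-0.2],[0,0,0,0,0,0,0.1],[0,0,0,0,0,0,0.3],[0,0,0,0,0,0,0.5],[0,0,0,0,0,0,0.8],[0,0,0,0,0,0,1],[0,0,0,0,0,0,1],[0,0,0,0,0,0,1]], squeeze=30)

```text
clock: 8.23
tool_pos: [0.5103, 0.1876, -0.0098]
tool_rot: [0.0, 0.148, 0.989, 0.001]
contact_force: [0.3, 3.7, 1.4]
opening: 0.0678
grip_force: 29.9
```

Request:
drive_tool(plan=[[0,0,0,0,0,-0.3,1],[0,0,0,0,0,-0.4,1],[0,0,0,0,0,-0.4,1],[0,0,0,0,-0.3,-0.4,1],[0,0,0,0,-0.5,-0.3,1],[0,0,0,0,-0.7,-0.2,1],[0,0,-0.8,0,-0.7,0,1],[0,0,-0.8,0,-0.7,0,1]])

```text
clock: 8.9
tool_pos: [0.4752, 0.0727, 0.0693]
tool_rot: [-0.002, 0.066, 0.998, -0.001]
contact_force: [0.6, -1.0, -5.1]
opening: 0.0676
grip_force: 29.9
```

Request:
drive_tool(plan=[[0,0,-0.9,0,-0.4,0,1],[0,0,-0.9,0,-0.4,0,1],[0,0,-0.9,0,-0.4,0,1],[0,0,0,0,-0.4,0,1],[0,0,0,0,-0.5,0,1],[0,0,0,0,-0.5,0,1],[0,0,0,0,0,0,1],[0,0,0,0,0,0,1]])

```text
clock: 9.57
tool_pos: [0.481, -0.0309, 0.0688]
tool_rot: [-0.002, -0.064, 0.998, -0.001]
contact_force: [-0.3, 0.6, -4.7]
opening: 0.0677
grip_force: 29.9
```

Run:
```python
from h import *
go([.5264,-.0727,.07]);panel()
a=snap("scene");b=snap("top")
for s in(a,b):block(s,(.43,.65,-.15,.1),.1,.135)
P=a["P"];m=(P[...,0]>.43)&(P[...,0]<.65)&(abs(P[...,1]+.07+.05)<.2)&(P[...,2]>.055)&(P[...,2]<.17);print(np.histogram(P[m][:,2],np.arange(.055,.17,.005)))
```

```text
clock 9.57 tcp [ 0.481  -0.0309  0.0688] tooly deg 97.4 tilt [-0.005 -0.002 -1.   ] units [-0.99 -1.18 -0.03] F [-0.3  0.6 -4.7] open 0.0677
scene panel n 105 dy/dz [-0.0126  0.0867]
scene bar n 112 [0.021  0.0897 0.2533] [-0.0497  0.0843  0.2352] [0.0588 0.0965 0.257 ]
top panel n 252 dy/dz [-0.01    0.0851]
top bar n 170 [-0.0021  0.0876  0.2547] [-0.0555  0.0823  0.2357] [0.0555 0.0957 0.2605]
block 665 [503.2 -27.9] [144.6  96.7] 0.2 z 0.12
block 27 [443.3  -6.1] [22.7 11.5] 14.5 z 0.1211
(array([ 53,  42,  51,  48,  62,  45,  63,  85,  82,  93,  90, 106, 256,
       274, 145,  75,  85,  84,  93, 329, 170, 127,  74]), array([0.055, 0.06 , 0.065, 0.07 , 0.075, 0.08 , 0.085, 0.09 , 0.095,
       0.1  , 0.105, 0.11 , 0.115, 0.12 , 0.125, 0.13 , 0.135, 0.14 ,
       0.145, 0.15 , 0.155, 0.16 , 0.165, 0.17 ]))
```

Request:
drive_tool(plan=[[0,0,0,-0.25,-0.3,0,1],[0,0,0,-0.25,-0.3,0,1],[0,0,0,-0.25,-0.3,0,1],[0,0,0,-0.25,-0.28,0,1],[0,0,0,0,0,0.3,1],[0,0,0,0,0,0.3,1],[0,0,0,0,0,0,1],[0,0,0,0,0,0,1]])

```text
clock: 10.43
tool_pos: [0.5281, -0.0686, 0.0452]
tool_rot: [-0.001, -0.067, 0.998, 0.0]
contact_force: [0.4, 0.4, -5.2]
opening: 0.068
grip_force: 29.9
```

Run:
```python
from h import *
go([.5264,-.0727,.045])
a=snap("scene");b=snap("top")
save("g",np.hstack([cv2.resize(b["img"][165:265,270:370],(400,400)),cv2.resize(a["img"][200:280,220:300],(400,400))]))
P=a["P"];st,p,R=tool()
m=(P[...,0]>.43)&(P[...,0]<.68)&(abs(P[...,1]+.07)<.07)&(P[...,2]>.06)&(P[...,2]<.1)
q=P[m];print(np.histogram(q[:,2],np.arange(.06,.1,.004)))
dark=m&(a["img"].max(-1)<75);t=P[dark];zt=np.percentile(t[:,2],95);k=t[abs(t[:,2]-np.median(t[:,2]))<.1]
print("dark",len(t),t.min(0),t.max(0))
for lo in np.arange(.05,.105,.003):
    w=t[(t[:,2]>lo)&(t[:,2]<lo+.003)]
    if len(w)>5: print(round(lo,3),len(w),w.min(0).round(4),w.max(0).round(4))
```

```text
clock 10.43 tcp [ 0.5281 -0.0686  0.0452] tooly deg 97.7 tilt [-0.003  0.    -1.   ] units [ 0.06 -0.1   0.01] F [ 0.4  0.4 -5.2] open 0.068
(array([  4,  25,  29,  22,  34,  37,  36,  43, 211, 278]), array([0.06 , 0.064, 0.068, 0.072, 0.076, 0.08 , 0.084, 0.088, 0.092,
       0.096, 0.1  ]))
dark 635 [ 0.4677974  -0.1055974   0.06323075] [ 0.61820287 -0.02372043  0.09995331]
0.062 9 [ 0.6043 -0.0859  0.0632] [ 0.6159 -0.0352  0.0648]
0.065 19 [ 0.6061 -0.0887  0.065 ] [ 0.6157 -0.0265  0.0677]
0.068 18 [ 0.6051 -0.0888  0.0684] [ 0.6176 -0.0237  0.071 ]
0.071 20 [ 0.6047 -0.0803  0.0711] [ 0.6163 -0.0238  0.0737]
0.074 20 [ 0.6032 -0.0883  0.0742] [ 0.6178 -0.0238  0.077 ]
0.077 22 [ 0.5548 -0.0994  0.0773] [ 0.6175 -0.0238  0.08  ]
0.08 24 [ 0.5523 -0.0995  0.0801] [ 0.616 -0.024  0.083]
0.083 24 [ 0.5345 -0.0926  0.0831] [ 0.6161 -0.0238  0.086 ]
0.086 21 [ 0.5564 -0.099   0.0863] [ 0.6163 -0.0266  0.0889]
0.089 22 [ 0.5345 -0.0993  0.0891] [ 0.6182 -0.0238  0.0919]
0.092 98 [ 0.472  -0.1028  0.092 ] [ 0.6168 -0.0239  0.095 ]
0.095 288 [ 0.4678 -0.1056  0.095 ] [ 0.6152 -0.027   0.098 ]
0.098 50 [ 0.4723 -0.1039  0.098 ] [ 0.6152 -0.0325  0.1   ]
```

View pics/g.png

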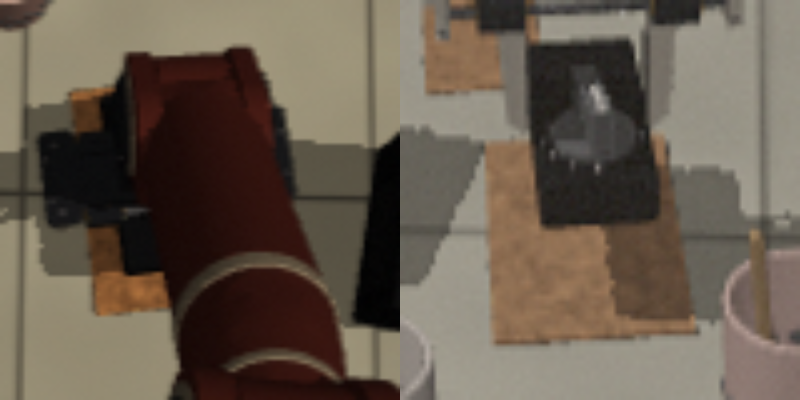

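Picture g: the block is held level over the large cork mat at (600,130), aligned with it.

Request:
drive_tool(plan=[[0,0,0,0.06,-0.1,0.3,1],[0,0,0,0,0,0.3,1],[0,0,0,0,0,0.25,1],[0,0,0,0,0,0.2,1],[0,0,0,0,0,0.15,1],[0,0,0,0,0,0.06,1],[0,0,0,0,0,0.04,1],[0,0,0,0,0,0,1]])

```text
clock: 11.2
tool_pos: [0.5276, -0.0738, -0.0062]
tool_rot: [0.0, -0.067, 0.998, 0.0]
contact_force: [0.8, -0.1, -5.6]
opening: 0.0677
grip_force: 29.9
```

Run:
```python
from h import *
go([.5264,-.0727,-.0135])
a=snap("scene");block(a,(.43,.65,-.15,.0),.035,.058)
P=a["P"];m=(P[...,0]>.48)&(P[...,0]<.6)&(abs(P[...,1]+.07)<.05)&(P[...,2]>.03)&(P[...,2]<.065)&(a["img"].max(-1)<75)
print(np.median(P[m][:,2]),np.percentile(P[m][:,2],[30,70]));go([.5264,-.0727,-.0135])
```

```text
clock 11.2 tcp [ 0.5276 -0.0738 -0.0062] tooly deg 97.6 tilt [ 0.  0. -1.] units [0.03 0.03 0.18] F [ 0.8 -0.1 -5.6] open 0.0677
block 663 [540.1 -72.3] [154.2  94.7] 10.2 z 0.0451
0.045521276527898356 [0.04451673 0.04680852]
clock 11.25 tcp [ 0.5277 -0.0738 -0.0059] tooly deg 97.6 tilt [ 0.001 -0.    -1.   ] units [0.03 0.03 0.19] F [ 0.4  0.  -5.2] open 0.0679
```

Top at 0.0455 (0.038 when resting), so about 7.5 mm remain; creep down.

Request:
drive_tool(plan=[[0,0,0,0,0,0.04,1],[0,0,0,0,0,0.04,1],[0,0,0,0,0,0.03,1],[0,0,0,0,0,0.02,1],[0,0,0,0,0,0.02,1],[0,0,0,0,0,0.02,1],[0,0,0,0,0,0,1],[0,0,0,0,0,0,1]])

```text
clock: 11.92
tool_pos: [0.5273, -0.0739, -0.013]
tool_rot: [-0.0, -0.067, 0.998, 0.0]
contact_force: [-0.2, -0.3, -4.8]
opening: 0.068
grip_force: 29.9
```

Request:
drive_tool(plan=[[0,0,0,0,0,0.02,1],[0,0,0,0,0,0.02,1],[0,0,0,0,0,0,1],[0,0,0,0,0,0,1],[0,0,0,0,0,0,1],[0,0,0,0,0,0,1],[0,0,0,0,0,0,1],[0,0,0,0,0,0,1]])

```text
clock: 12.58
tool_pos: [0.5275, -0.074, -0.0138]
tool_rot: [0.0, -0.067, 0.998, -0.0]
contact_force: [-2.6, 0.6, 6.6]
opening: 0.0681
grip_force: 29.9
```

Request:
drive_tool(plan=[[0,0,0,0,0,-0.02,0.3],[0,0,0,0,0,0,0],[0,0,0,0,0,0,-0.5],[0,0,0,0,0,0,-1],[0,0,0,0,0,0,-1],[0,0,0,0,0,-0.3,-1],[0,0,0,0,0,-0.4,-1],[0,0,0,0,0,-0.5,-1]])

```text
clock: 13.25
tool_pos: [0.5268, -0.0737, 0.0339]
tool_rot: [-0.001, -0.067, 0.998, 0.0]
contact_force: [0.8, 0.1, 0.0]
opening: 0.0921
grip_force: 0.0
```

Request:
drive_tool(plan=[[0,0,0,0,0,-0.5,-1],[0,0,0,0,0,-0.5,-1],[0,0,0,0,0,-0.5,-1],[0,0,0,0.6,0,0,0],[0,0,0,0.6,0,0,0],[0,0,0,0.6,0,0,0],[0,0,0,0,0,0,0],[0,0,0,0,0,0,0]])

```text
clock: 13.92
tool_pos: [0.4554, -0.0838, 0.0946]
tool_rot: [0.0, -0.066, 0.998, -0.0]
contact_force: [0.4, 0.2, 0.9]
opening: 0.064
grip_force: 0.0
```

```bash
cat >> h.py <<'E'
def dial(s,name=None):
    P=s["P"];m=(P[...,0]>.43)&(P[...,0]<.66)&(abs(P[...,1]+.07)<.1)
    block(s,(.43,.66,-.17,.03),.034,.0415)
    t=m&(P[...,2]>.067)&(P[...,2]<.08);q=P[t];r=cv2.minAreaRect((q[:,:2]*1000).astype(np.float32))
    print("dial bar",len(q),q.mean(0).round(4),np.round(r[0],1),np.round(r[1],1),round(r[2],1))
E
python3 - <<'E'
from h import *
go([.571,-.067,.09])
a=snap("scene");b=snap("top");dial(a)
try: dial(b)
except Exception as e: print(e)
save("h",np.hstack([cv2.resize(b["img"][175:255,270:350],(400,400),interpolation=cv2.INTER_CUBIC),cv2.resize(a["img"][210:280,220:290],(400,400),interpolation=cv2.INTER_CUBIC)]))
E
```

```text
clock 13.92 tcp [ 0.4554 -0.0838  0.0946] tooly deg 97.6 tilt [ 0. -0. -1.] units [-2.92  0.04  0.11] F [0.4 0.2 0.9] open 0.064
block 467 [540.  -72.5] [152.2  67.3] 8.4 z 0.0373
dial bar 63 [ 0.5767 -0.0673  0.0729] [571.3 -68.4] [53.5 14.2] 16.9
block 135 [562.1 -47.3] [40.1 95.7] 84.4 z 0.038
dial bar 49 [ 0.5749 -0.0668  0.0741] [573.1 -68.4] [43.8 14.4] 18.6
```

View pics/h.png

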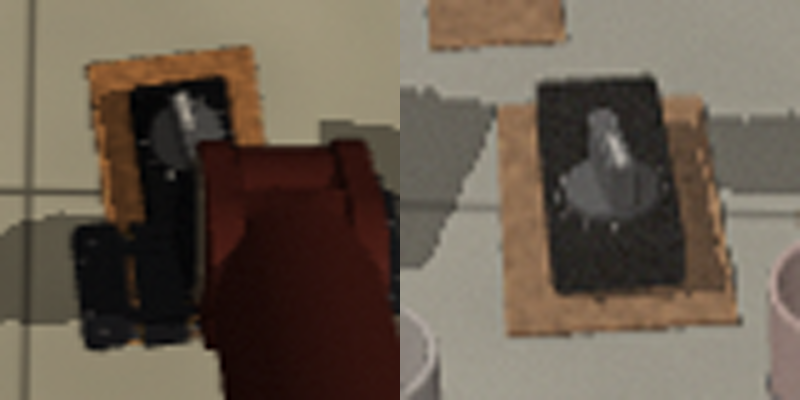

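Picture h: the block sits wholly on the mat and the pointer's white stripe is at the far (+x) end, top crop (185,105), so θ is about 0.1. Checking wrist range.

Run:
```python
from h import *
st,p,R=tool();print(np.round(st["joint_pos"],3))
go([.5746,-.0674,.09])
```

```text
[ 0.272  0.468 -0.195  2.048  0.148  0.636  1.683]
clock 14.02 tcp [ 0.4575 -0.0834  0.0946] tooly deg 97.6 tilt [ 0.002 -0.    -1.   ] units [-2.95  0.01  0.12] F [ 0.7 -0.6  0.3] open 0.0562
```

Request:
drive_tool(plan=[[0,0,0,-0.74,0,0,0],[0,0,0,-0.74,0,0,0],[0,0,0,-0.74,0,0,0],[0,0,0,-0.73,0,0,0],[0,0,-0.88,0,0,0,0],[0,0,-0.88,0,0,0,0],[0,0,0,0,0,0.1,0],[0,0,0,0,0,0,0]], squeeze=10)

```text
clock: 14.68
tool_pos: [0.5732, -0.0675, 0.0892]
tool_rot: [-0.0, -0.153, 0.988, 0.0]
contact_force: [-0.6, -0.3, -0.3]
opening: 0.0464
grip_force: 0.0
```

Run:
```python
from h import *
go([.5746,-.0674,.016]);a=snap("scene");dial(a)
X=a["P"].reshape(-1,3);X=X[~np.isnan(X[:,0])];st,p,R=tool();d=(X-p)@R
for s in(-1,1):
  q=d[(d[:,0]<.01)&(d[:,0]>-.016)&(abs(d[:,1]*s-.033)<.015)&(d[:,2]<-.015)&(d[:,2]>-.08)]
  print(s,len(q),"tip",np.sort(q[:,2])[-6:].round(4),"y",np.percentile(q[:,1],[2,50,98]).round(4))
print(np.round(st["joint_pos"],2))
```

```text
clock 14.68 tcp [ 0.5732 -0.0675  0.0892] tooly deg 107.6 tilt [-0.001  0.001 -1.   ] units [-0.04 -0.01  1.83] F [-0.6 -0.3 -0.3] open 0.0464
block 463 [539.  -72.9] [154.5  67.7] 8.5 z 0.0373
dial bar 59 [ 0.5753 -0.0674  0.0731] [573.2 -67.7] [52.5 14.4] 18.3
-1 79 tip [-0.0402 -0.0374 -0.0367 -0.0366 -0.0331 -0.0329] y [-0.0397 -0.0317 -0.0252]
1 84 tip [-0.0372 -0.0367 -0.0363 -0.036  -0.033  -0.0327] y [0.0224 0.0275 0.0382]
[ 0.23  0.62 -0.23  1.75  0.19  0.8   1.78]
```

Request:
drive_tool(plan=[[0,0,0,0,0,0.4,0],[0,0,0,0,0,0.4,0],[0,0,0,0,0,0.4,0],[0,0,0,0,0,0.3,0],[0,0,0,0,0,0.2,0],[0,0,0,0,0,0.08,0],[0,0,0,0,0,0,0],[0,0,0,0,0,0,0]])

```text
clock: 15.4
tool_pos: [0.5734, -0.0678, 0.0195]
tool_rot: [0.0, -0.154, 0.988, -0.0]
contact_force: [0.1, -0.2, 0.7]
opening: 0.0462
grip_force: 0.0
```

Request:
drive_tool(plan=[[0,0,0,0,0,0,0.4],[0,0,0,0,0,0,0.6],[0,0,0,0,0,0,0.7],[0,0,0,0,0,0,0.8],[0,0,0,0,0,0,1],[0,0,0,0,0,0,1],[0,0,0.3,0,0,0,1],[0,0,0.6,0,0,0,1]])

```text
clock: 16.07
tool_pos: [0.573, -0.0676, 0.0193]
tool_rot: [0.0, -0.108, 0.994, 0.0]
contact_force: [-1.1, -0.2, 1.9]
opening: 0.0138
grip_force: 10.0
```

Request:
drive_tool(plan=[[0,0,0.8,0,0,0,1],[0,0,0.8,0,0,0,1],[0,0,0.8,0,0,0,1],[0,0,0.8,0,0,0,1],[0,0,0.8,0,0,0,1],[0,0,0.8,0,0,0,1],[0,0,0.8,0,0,0,1],[0,0,0.8,0,0,0,1]])

```text
clock: 16.73
tool_pos: [0.5728, -0.0692, 0.0193]
tool_rot: [0.0, 0.212, 0.977, -0.001]
contact_force: [-0.4, -1.3, 1.2]
opening: 0.0142
grip_force: 10.0
```

Request:
drive_tool(plan=[[0,0,0.8,0,0,0,1],[0,0,0.8,0,0,0,1],[0,0,0.8,0,0,0,1],[0,0,0.8,0,0,0,1],[0,0,0.8,0,0,0,1],[0,0,0.8,0,0,0,1],[0,0,0.8,0,0,0,1],[0,0,0.8,0,0,0,1]])

```text
clock: 17.4
tool_pos: [0.5718, -0.0704, 0.0193]
tool_rot: [-0.0, 0.509, 0.861, -0.002]
contact_force: [-2.4, -2.7, 1.7]
opening: 0.0138
grip_force: 10.0
```

Run:
```python
from h import *
go([.573,-.0676,.0195]);a=snap("scene");dial(a);print(np.round(manip.read_state()["joint_pos"],2))
```

```text
clock 17.4 tcp [ 0.5718 -0.0704  0.0193] tooly deg 28.9 tilt [-0.002 -0.003 -1.   ] units [ 0.05  0.06 -0.01] F [-2.4 -2.7  1.7] open 0.0138
block 271 [541.1 -73. ] [147.2  67.1] 8.5 z 0.0372
dial bar 71 [ 0.5842 -0.073   0.0732] [580.7 -70.4] [42.  39.7] 78.0
[-0.03  0.72  0.18  1.81 -0.2   0.63  0.77]
```

Request:
drive_tool(plan=[[0,0,0.8,0,0,0,1],[0,0,0.8,0,0,0,1],[0,0,0.8,0,0,0,1],[0,0,0.8,0,0,0,1],[0,0,0.8,0,0,0,1],[0,0,0.8,0,0,0,1],[0,0,0.8,0,0,0,1],[0,0,0.8,0,0,0,1]])

```text
clock: 18.12
tool_pos: [0.571, -0.0697, 0.0193]
tool_rot: [-0.0, 0.753, 0.658, -0.002]
contact_force: [-4.6, -1.9, 4.3]
opening: 0.0141
grip_force: 10.0
```

Request:
drive_tool(plan=[[0,0,0.8,0,0,0,1],[0,0,0.8,0,0,0,1],[0,0,0.8,0,0,0,1],[0,0,0.8,0,0,0,1],[0,0,0.8,0,0,0,1],[0,0,0.8,0,0,0,1],[0,0,0,0,0,0,1],[0,0,0,0,0,0,1]])

```text
clock: 18.78
tool_pos: [0.5705, -0.0689, 0.0192]
tool_rot: [-0.001, 0.887, 0.462, -0.002]
contact_force: [-4.1, -0.9, 5.7]
opening: 0.0136
grip_force: 10.0
```

Run:
```python
from h import *
go([.573,-.0676,.0195]);a=snap("scene");dial(a);print(np.round(manip.read_state()["joint_pos"],2))
```

```text
clock 18.78 tcp [ 0.5705 -0.0689  0.0192] tooly deg -35.0 tilt [-0.004 -0.001 -1.   ] units [ 0.06  0.03 -0.01] F [-4.1 -0.9  5.7] open 0.0136
block 267 [543.9 -71.4] [146.2  66.9] 8.3 z 0.0374
dial bar 76 [ 0.5819 -0.0637  0.0736] [578.4 -67.5] [31.4 43.1] 8.6
[-0.22  0.76  0.49  1.82 -0.53  0.7  -0.04]
```

Request:
drive_tool(plan=[[0,0,0.8,0,0,0,1],[0,0,0.8,0,0,0,1],[0,0,0.8,0,0,0,1],[0,0,0.8,0,0,0,1],[0,0,0.8,0,0,0,1],[0,0,0.8,0,0,0,1],[0,0,0.8,0,0,0,1],[0,0,0.8,0,0,0,1]])

```text
clock: 19.5
tool_pos: [0.5705, -0.0676, 0.0193]
tool_rot: [-0.001, 0.987, 0.158, -0.002]
contact_force: [-4.6, 1.1, 6.5]
opening: 0.0138
grip_force: 10.0
```

Request:
drive_tool(plan=[[0,0,0.8,0,0,0,1],[0,0,0.5,0,0,0,1],[0,0,0,0,0,0,1],[0,0,0,0,0,0,1],[0,0,0,0,0,0,1],[0,0,0,0,0,0,1],[0,0,0,0,0,0,1],[0,0,0,0,0,0,1]])

```text
clock: 20.17
tool_pos: [0.5705, -0.0672, 0.0192]
tool_rot: [-0.001, 0.995, 0.096, -0.002]
contact_force: [-5.3, 0.4, 8.4]
opening: 0.0141
grip_force: 10.0
```

Run:
```python
from h import *
go([.573,-.0676,.0195]);a=snap("scene");dial(a);print(np.round(manip.read_state()["joint_pos"],2))
```

```text
clock 20.17 tcp [ 0.5705 -0.0672  0.0192] tooly deg -79.0 tilt [-0.005  0.002 -1.   ] units [ 0.06  0.02 -0.01] F [-5.3  0.4  8.4] open 0.0141
block 283 [544.5 -71.1] [148.9  67.4] 7.4 z 0.0372
dial bar 96 [ 0.5798 -0.0665  0.0734] [575.1 -67.2] [39.5 39.5] 56.1
[-0.33  0.82  0.7   1.82 -0.73  0.78 -0.62]
```

Request:
drive_tool(plan=[[0,0,0,0,0,0,0.6],[0,0,0,0,0,0,0.3],[0,0,0,0,0,-0.4,0.3],[0,0,0,0,0,-0.6,0.3],[0,0,0,0,0,-0.7,0.3],[0,0,0,-0.9,0,-0.3,0.3],[0,0,0,-0.9,0,0,0.3],[0,0,0,-0.9,0,0,0.3]])

```text
clock: 20.88
tool_pos: [0.4672, -0.0886, 0.0998]
tool_rot: [0.001, 0.995, 0.096, 0.002]
contact_force: [-0.1, -0.2, 0.2]
opening: 0.0325
grip_force: 0.0
```

Run:
```python
from h import *
go([.573,-.0676,.0195]);a=snap("scene");dial(a);b=snap("top");dial(b);a=snap("scene");dial(a)
save("i",np.hstack([cv2.resize(b["img"][175:245,275:345],(400,400),interpolation=cv2.INTER_CUBIC),cv2.resize(a["img"][210:280,220:290],(400,400),interpolation=cv2.INTER_CUBIC)]))
```

```text
clock 20.88 tcp [ 0.4672 -0.0886  0.0998] tooly deg -78.9 tilt [ 0.003 -0.001 -1.   ] units [ 2.69 -0.01  2.01] F [-0.1 -0.2  0.2] open 0.0325
block 472 [541.2 -71.3] [154.7  67.3] 7.8 z 0.0373
dial bar 60 [ 0.5786 -0.0664  0.0732] [574.6 -66.9] [51.4 13.7] 10.9
block 213 [561.2 -69.5] [101.   67.5] 7.8 z 0.0378
dial bar 60 [ 0.5727 -0.0682  0.0742] [573.1 -68.1] [49.4 14.5] 10.5
block 468 [541.5 -71.5] [152.   67.4] 7.9 z 0.0373
dial bar 62 [ 0.5792 -0.0664  0.073 ] [575.6 -66.9] [51.3 14.2] 11.5
```

View pics/i.png

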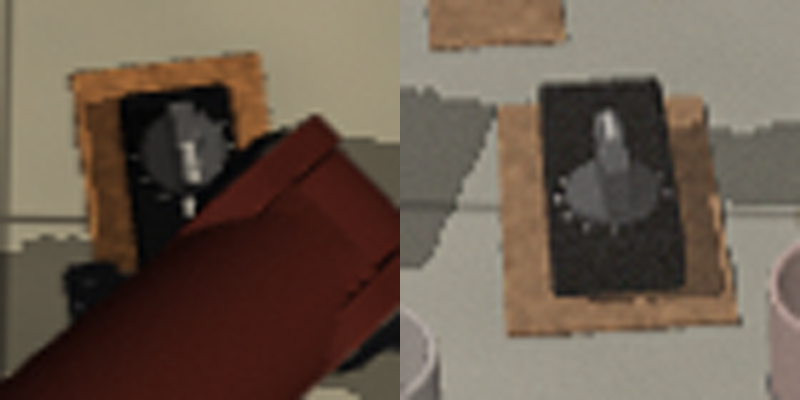

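Picture i: the pointer is at the -x end just before the long mark (top crop (190,150) against the mark at (190,205)); 3° are still missing. Regrasp and turn 0.055 rad.

Request:
drive_tool(plan=[[0,0,0,0.9,0,0,0.3],[0,0,0,0.9,0,0,0.3],[0,0,0,0.86,0,0,0.3],[0,0,0,0,0,0.5,0.3],[0,0,0,0,0,0.5,0.3],[0,0,0,0,0,0.5,0.3],[0,0,0,0,0,0.3,0.3],[0,0,0,0,0,0.1,0.3]])

```text
clock: 21.7
tool_pos: [0.5714, -0.067, 0.0206]
tool_rot: [-0.0, 0.995, 0.096, -0.001]
contact_force: [-0.2, 0.4, 0.6]
opening: 0.0328
grip_force: 0.0
```

Run:
```python
from h import *
go([.574,-.0674,.0195])
```

```text
clock 21.7 tcp [ 0.5714 -0.067   0.0206] tooly deg -79.0 tilt [-0.003  0.001 -1.   ] units [0.06 0.02 0.03] F [-0.2  0.4  0.6] open 0.0328
```

Request:
drive_tool(plan=[[0,0,0,0.05,0.01,0,0.6],[0,0,0,0,0,0,0.8],[0,0,0,0,0,0,1],[0,0,0,0,0,0,1],[0,0,0.28,0,0,0,1],[0,0,0.27,0,0,0,1],[0,0,0,0,0,0,1],[0,0,0,0,0,0,1]])

```text
clock: 22.37
tool_pos: [0.5746, -0.0679, 0.0241]
tool_rot: [-0.0, 0.998, 0.068, 0.001]
contact_force: [0.8, 1.6, 6.0]
opening: 0.0144
grip_force: 10.0
```

Request:
drive_tool(plan=[[0,0,0,0,0,0,1],[0,0,0,0,0,0,0.6],[0,0,0,0,0,0,0.3],[0,0,0,0,0,-0.4,0.3],[0,0,0,0,0,-0.6,0.3],[0,0,0,0,0,-0.7,0.3],[0,0,0,-0.9,0,-0.3,0.3],[0,0,0,-0.9,0,0,0.3]])

```text
clock: 23.03
tool_pos: [0.5042, -0.0794, 0.1052]
tool_rot: [0.002, 0.998, 0.069, 0.003]
contact_force: [-0.2, -1.0, -0.5]
opening: 0.0323
grip_force: 0.0
```

Request:
drive_tool(plan=[[0,0,0,-0.9,0,-0.5,0.3],[0,0,0,0,0.8,-0.5,0.3],[0,0,0,0,0.8,-0.5,0.3],[0,0,0,0,0.8,0,0.3],[0,0,0,0,0.8,0,0.3],[0,0,0,0,0,0,0.3],[0,0,0,0,0,0,0.3],[0,0,0,0,0,0,0.3]])

```text
clock: 23.7
tool_pos: [0.483, -0.2088, 0.1623]
tool_rot: [-0.001, 0.998, 0.068, -0.001]
contact_force: [0.3, 0.4, -1.0]
opening: 0.0325
grip_force: 0.0
```

Run:
```python
from h import *
go([.573,-.0676,.0195]);
for n in("scene","top","scene","top"):dial(snap(n))
panel()
a=snap("scene");b=snap("top")
save("j",np.hstack([cv2.resize(b["img"][175:245,275:345],(400,400),interpolation=cv2.INTER_CUBIC),cv2.resize(a["img"][180:300,220:340],(400,400),interpolation=cv2.INTER_CUBIC)]))
```

```text
clock 23.7 tcp [ 0.483  -0.2088  0.1623] tooly deg -82.2 tilt [-0.002  0.001 -1.   ] units [ 2.71 -3.19  3.57] F [ 0.3  0.4 -1. ] open 0.0325
block 473 [542.2 -72.5] [152.7  67.6] 7.5 z 0.0373
dial bar 58 [ 0.5776 -0.0677  0.0731] [575.5 -68. ] [54.5 13.8] 7.7
block 574 [537.8 -73.9] [149.7  67.7] 7.1 z 0.0377
dial bar 59 [ 0.5731 -0.069   0.074 ] [572.9 -69.1] [50.5 14.4] 9.7
block 469 [541.5 -72.3] [152.5  67.5] 7.2 z 0.0373
dial bar 59 [ 0.5784 -0.0675  0.0733] [576.5 -68. ] [57.1 13.8] 8.0
block 560 [538.  -73.5] [148.9  67.8] 6.8 z 0.038
dial bar 59 [ 0.5725 -0.0695  0.0744] [571.8 -69.6] [49.6 14. ] 8.4
scene panel n 109 dy/dz [-0.0134  0.0869]
scene bar n 112 [0.0207 0.0895 0.2536] [-0.0502  0.0843  0.2355] [0.06   0.0966 0.2575]
top panel n 252 dy/dz [-0.0119  0.0854]
top bar n 168 [-0.0023  0.0878  0.2544] [-0.0556  0.0819  0.2364] [0.0567 0.0955 0.2611]
```

View pics/j.png

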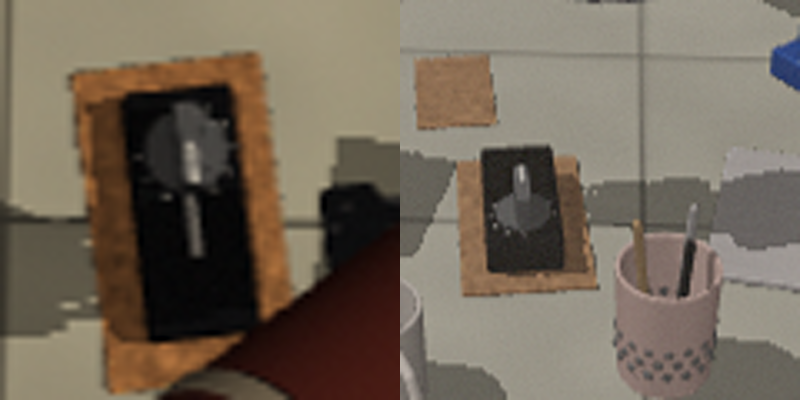

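Picture j: the pointer line (190,150) runs straight into the long mark (195,220), and the block is wholly on the mat. The panel is upright and the arm is clear, so I hand in.

```bash
python3 -c "
from cell import manip
print(manip.job_done())"
```

```text
the job is handed in; nothing more can be done
None
```

The job is handed in at about 24 s of the 72 s allowed: the panel stands upright (within about 0.7°), the dimmer lies lengthwise and wholly on the large cork mat, its pointer meets the long mark (within about 1°), and the mug, pen cup and ruler were not touched.

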